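Index the nozzle turret to the injector nozzle

TASK

On the set-up board, turn the nozzle turret by pushing sideways on its nozzle caps with the fingertips, through as many clicks as it takes, until the one long injector nozzle points straight away from the boom pipe, square to it, and leave it sitting in that click. Only push, gently and with nothing but the fingers: grip and lift nothing, and do not shove the board. Leave the green measuring cylinder, the spare boom clamp and the two loose ceramic tips alone.

Things in the scene. Friction and masses are not known exactly. Their poses are not given: they have to be found in the camera images.
- boom_board: Loose dark wooden set-up board, 200 x 460 x 30 mm (x, y, z), 4 to 5 kg; 10 N does not shift it. Origin: centre of its underside, z up, y along the boom pipe. The turret stands on a nozzle body at y = 0 on the -x side of the pipe. Everything under the turret's nozzles is lower than 86 mm above the bench. Straight away from the pipe is the board's -x.
- pipe_mid (a point): Middle of the steel boom pipe (27 mm diameter, 440 mm long, along the board's y), on its axis: board frame x = 22, y = 0, z = 62 mm. The long nozzle sweeps over it. Two steel boom clamps hold it at y = -165 and 165 mm, tops 80 mm above the bench.
- hub_top (a point): Top centre of the turret's hub, on its upright turning axis: board frame x = -30, y = 0, z = 127 mm. Hub black, 52 mm in diameter, from 87 mm above the bench up. Four level nozzle arms stand out of it 90 degrees apart, 105 mm above the bench. Three are short (ends 58 to 62 mm from the axis: two plain tips and a blank cap); the one opposite the blank cap is the long injector nozzle.
- long_cap (a point): Middle of the cap on the long nozzle's arm, on its centre line, 46 mm from the turning axis. Each of the four arms has such a round off-white cap, the place to push: 26 mm in diameter, from 34 to 58 mm from the axis, with 5 mm thick wings above and below that reach 17.5 mm from its centre line. The neighbouring caps leave about 38 mm between them here.
- long_tip (a point): End of the long injector nozzle (17 mm thick beyond its cap), on its centre line, 89 mm from the turning axis; turns with the turret. Job done: it lies at x = -119, y = 0, z = 105 mm in the board's frame.
- turret (a joint): Turret angle, rad, growing counter-clockwise from above; 0 or 2 pi: long nozzle straight away from the pipe; pi/2: along the board's -y. Turns either way, no stop. Clicks every pi/4 (nozzles and shut-offs); starts 2 to 6 clicks from 0. 3 to 5 N on a cap moves it out of a click; half-way (22 degrees) on it snaps into the next by itself, let go before that it springs back.
- cylinder: Green glass measuring cylinder on the bench beyond one end of the board: foot 60 mm, tube 26 mm in diameter, 192 mm tall, 140 g, loose. Origin: centre of its underside. Not to be touched.
- spare_clamp: Spare half of a steel boom clamp on the bench beyond the board's other end, 60 x 30 x 36 mm, loose. Origin: centre of its underside. Not to be touched.
- tip_a: Loose lilac ceramic tip, 17 mm in diameter, 13 mm tall, standing on the board's +y half. Origin: centre of its underside. Not to be touched.
- tip_b: Another such loose tip, on the board's -y half.

How it is judged:
By the outcome, as a careful person would: the job done as asked, in the order asked, and still so for the second after the job is handed in, with the robot touching nothing.
It also fails if it takes over 51 s, if anything falls off the work surface, if the arm or the gripper's body presses on something with over 40 N, if the wrist force passes 120 N, or if a joint passes its speed limit or range.

ROBOT

A 6-joint arm with a two-finger parallel gripper is mounted at the origin on the work surface. World frame = base frame: x ahead of the robot, y to its left, z up, the work surface at z = 0. Lengths are in mm, angles in degrees, forces in N, time in s.
With the tool pointing down it reaches from about 350 to 725 mm from the base axis. Payload 6 kg.
Tool frame: the origin (TCP) lies on the mounting face of the last link; the fingertips stand 173 mm ahead of it and the grasp point (between the pads) lies robot.pinch_z ahead of it (robot.pinch_z is the distance from the TCP to the grasp point, in mm); y points along the fingers, z is the direction in which the jaws open and shut, and the axes are right-handed (so a half turn about y gives the same grasp; the last joint's range is limited). The gripper opens to 85 mm and grips with 20 to 120 N. Pads are 22 mm wide; open, the fingers measure 114 mm over their backs; the gripper's body (76 mm by 85 mm) begins 54 mm behind the grasp point. The pads swing forward as they close: fully open they stand 13 mm farther back than shut.
Start: joints at [95.094, 2.303, 4.859, 0, -92.561, -19.12], TCP at [145.39, 582.113, 404.661] pointing down, gripper open.
Joint ranges: [-146.85, 146.85], [-73.84, 115.35], [-62.03, 85.46], [-188.31, 113.3], [-161.28, -10.13], [-171.36, 171.36]. Speed limits (degrees/s): [147.25, 147.25, 172.46, 180, 180, 180].

INTERFACE

Orientations are given as a 3x3 rotation matrix whose columns are the frame's x, y, z axes.
In Python, from workcell import robot gives the robot as it stands. Calls block until the motion is done:
- robot.move_ptp(position, orientation): joint-space move of the TCP to a pose.
- robot.move_straight(position, velocity=150, orientation=None): straight line of the TCP; orientation=None keeps the orientation; velocity is the mean speed in mm/s.
- robot.move_j(angles): joint-space move.
- robot.let_go() and robot.clamp(): open the fingers fully, or close them until they stop; the grip force is fixed at half the most.
- robot.pause(seconds).
- robot.ik(position, orientation): joint angles nearest the present ones, or None.
- robot.observe(): the state.
- robot.capture(name): name is "side" or "top" or "wrist"; returns the picture (480x640x3 uint8, blue, green, red); there is no depth.
- robot.camera_model(name): a dict with "camera_matrix" (3x3 intrinsics, pixels), "eye" and "rotation" of the camera in the world. Camera axes: x right, y down, z forward; pixel columns grow to the right and rows downward; lengths in mm; the calibration is good to about 2 mm. A picture is of the moment at which its call begins: read the wrist's pose just before it. camera_model takes no time and is no camera call; for the wrist camera it gives the pose at the moment of the call.
A pose or a line that the arm cannot do raises robot.PlanningError and nothing moves.
- robot.hand_in(): hands the job in, once; it reports no verdict.
The state is a dict: "time": time; "qpos": joint angles; "joint_velocities": joint speeds; "joint_efforts": joint torques, N m; "tool_pos": TCP position; "orientation": TCP orientation; "contact_force": force on the tool from outside, world axes, zero at the start; "moment": the same for the moment, N m; "grip_width": finger opening in mm.
Only numpy, scipy, OpenCV 4.12 (cv2) and the standard library are available. Lean on these libraries where they do the work, as an engineer would, in place of code of your own. Each camera call takes 0.05 s, during which the arm holds its last target. There are 200 camera calls.

## Working session

There is one attempt and no reset: what is moved stays moved. The work goes in short steps, each a Python script; the robot and the scene stay as the last script left them, time stands still between calls to the robot, and variables do not carry over. Pictures are saved under pics/ and viewed, about 8 in all and at most 12, crops included, and the job is handed in when it is done.

```bash
mkdir -p pics
python3 - <<'E'
from workcell import robot
import cv2
for n in("top","side"):
    cv2.imwrite(f"pics/{n}0.png",robot.capture(n)); m=robot.camera_model(n)
    print(n,[(k,m[k]) for k in m])
o=robot.observe(); print(o["orientation"],robot.pinch_z,o["time"],o["grip_width"])
E
```

```text
top [('camera_matrix', array([[520.91421767,   0.        , 308.36692873],
       [  0.        , 520.91421767, 237.50556309],
       [  0.        ,   0.        ,   1.        ]])), ('eye', array([ 502.56624287,   46.04079361, 1133.13388043])), ('rotation', array([[-0.00757835, -0.99648229,  0.08346025],
       [-0.9999622 ,  0.00719607, -0.00488026],
       [ 0.00426251, -0.08349407, -0.99649916]]))]
side [('camera_matrix', array([[604.00496835,   0.        , 307.14742765],
       [  0.        , 604.00496835, 248.70748555],
       [  0.        ,   0.        ,   1.        ]])), ('eye', array([  63.94948404, -772.02627408, 1068.88380226])), ('rotation', array([[ 0.84919418, -0.37094665,  0.37585613],
       [-0.52806144, -0.60257066,  0.59838091],
       [ 0.00451248, -0.70661671, -0.70758212]]))]
[[-9.70196306e-01 -2.73639753e-04 -2.42320145e-01]
 [ 2.42320263e-01 -1.64080102e-03 -9.70194928e-01]
 [-1.32115240e-04 -9.99998616e-01  1.65820754e-03]] 154.70000000000002 0.1 85.4043594385858
```

View pics/top0.png

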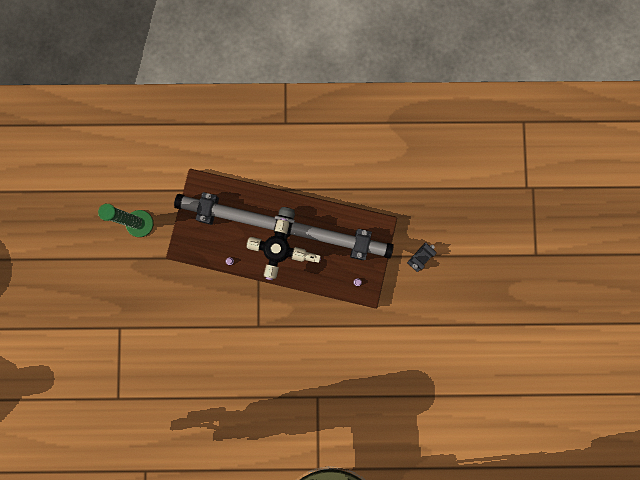

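View pics/side0.png

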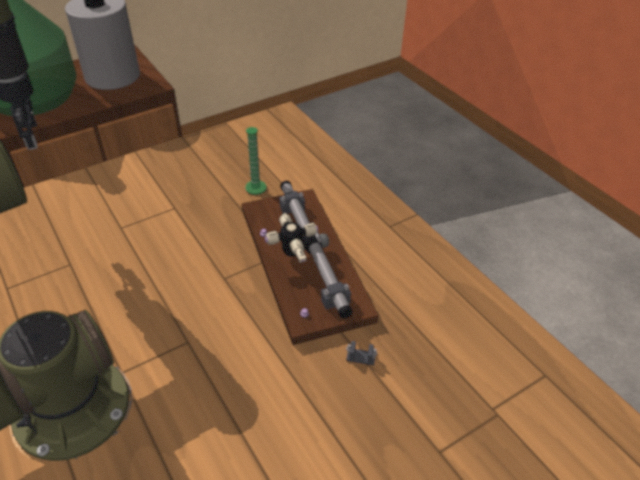

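```bash
cat > h.py <<'E'
from workcell import robot
import numpy as np, cv2
def px2w(n,u,v,z):
    m=robot.camera_model(n);d=m["rotation"]@np.linalg.solve(m["camera_matrix"],[u,v,1.]);e=m["eye"]
    return e+d*(z-e[2])/d[2]
def w2px(n,p):
    m=robot.camera_model(n);q=m["camera_matrix"]@(m["rotation"].T@(np.array(p)-m["eye"]));return q[:2]/q[2]
def crop(n,name,c,r,s):
    i=robot.capture(n);u,v=map(int,c);i=i[max(v-r*3//4,0):v+r*3//4,max(u-r,0):u+r]
    cv2.imwrite("pics/"+name,cv2.resize(i,None,fx=s,fy=s,interpolation=cv2.INTER_CUBIC))
E
python3 - <<'E'
from h import *
for t,u,v,z in [("hub",277,248.5,127),("tip",320,259,105),("pipeL",180,201,62),("pipeR",392,251,62),("c1",190,169,30),("c2",397,216,30),("c3",378,307,30),("c4",167,259,30),("cylfoot",140,223,0),("capU",282,226,105),("capL",256,244,105),("capD",271,270,105),("tipa",229,261,43),("tipb",357,282,43),("spare",422,257,36)]: print(t,px2w("top",u,v,z).round(1))
crop("top","topc.png",(280,240),120,3.3)
E
```

```text
hub [565.9 101.9 127. ]
tip [545.9  18.4 105. ]
pipeL [670.2 306.4  62. ]
pipeR [ 563.1 -131.3   62. ]
c1 [744.4 293.6  30. ]
c2 [ 639.6 -148.9   30. ]
c3 [ 447.3 -104.7   30. ]
c4 [551.5 340.   30. ]
cylfoot [631.9 408.1   0. ]
capU [612.   93.1 105. ]
capL [576.5 144.7 105. ]
capD [525.  115.1 105. ]
tipa [545.8 207.   43. ]
tipb [500. -60.  43.]
spare [ 551.5 -198.7   36. ]
```

View pics/topc.png

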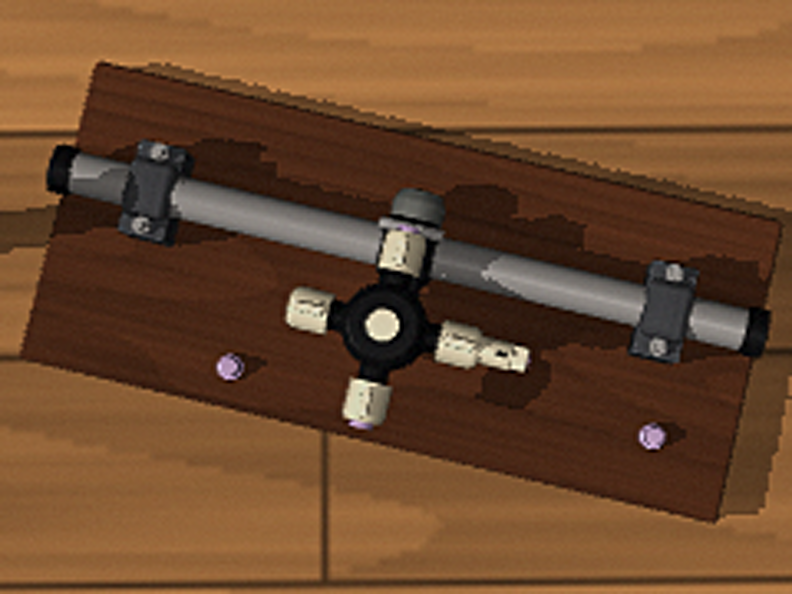

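Read from the crop: the hub is at (383,325), the long tip points right (528,358) and the blank cap left. So the turret angle is about 90° and it needs two clicks clockwise. Board corners, hub and tip agree with the given sizes to about 3 mm, with yaw about -13.6°.

```bash
cat >> h.py <<'E'
th=np.radians(-13.6);Rb=np.array([[np.cos(th),-np.sin(th)],[np.sin(th),np.cos(th)]]);HUB=np.array([566.2,102.])
S=1
def pose(deg,gap,tip=93.):
    a=np.radians(deg);u=Rb@[-np.cos(a),-np.sin(a)];p=Rb@[-np.sin(a),np.cos(a)]
    c=HUB+48*u-(24+gap)*p
    x=S*np.array([*p,0]);y=np.array([0,0,-1.])
    return np.array([*c,tip+173]),np.column_stack([x,y,np.cross(x,y)])
def go(deg,gap,tip=93.,v=40):
    P,R=pose(deg,gap,tip);robot.move_straight(P,v,R);o=robot.observe()
    print(deg,gap,"t",round(o["time"],2),"F",o["contact_force"].round(1),"err",(o["tool_pos"]-P).round(1))
    return o
E
python3 - <<'E'
import h
from h import *
for s in(1,-1):
    h.S=s
    for d in (90,60,15):
        for t in (93,230):
            q=robot.ik(*pose(d,8,t)); print(s,d,t,None if q is None else np.round(q,0))
E
```

```text
1 90 93 [ 24.   2. -10.   0. -78.  52.]
1 90 230 [ 24.   0.   3.   0. -92.  52.]
1 60 93 [ 25.  -2. -14.   0. -78.  21.]
1 60 230 [ 25.  -4.  -2.   0. -92.  21.]
1 15 93 [ 30.  -8. -19.   0. -78. -28.]
1 15 230 [ 30.  -9.  -7.   0. -93. -28.]
-1 90 93 [  24.    2.  -10.    0.  -78. -128.]
-1 90 230 [  24.    0.    3.    0.  -92. -128.]
-1 60 93 [  25.   -2.  -14.    0.  -78. -159.]
-1 60 230 [  25.   -4.   -2.    0.  -92. -159.]
-1 15 93 [ 30.  -8. -19.   0. -78. 152.]
-1 15 230 [ 30.  -9.  -7.   0. -93. 152.]
```

Run:
```python
from h import *
robot.clamp(); print(robot.observe()["grip_width"])
robot.move_ptp(*pose(90,8,225))
go(90,8,150,v=150)
go(90,8,93,v=60)
print(w2px("top",[*HUB,105]))
for g in (4,2,0): go(90,g,v=20)
crop("top","p1.png",(280,240),80,5)
```

```text
-0.014026098139137397
90 8 t 4.03 F [-0.2  0.4  0.2] err [0.2 0.2 1.1]
90 8 t 5.12 F [-0.1  0.6  0.9] err [0.2 0.  0.6]
[277.59403465 249.0594133 ]
90 4 t 5.47 F [-0.8 -0.   0.5] err [-0.1  0.1  0.2]
90 2 t 5.72 F [-0.1  0.2  0.2] err [-0.1 -0.   0. ]
90 0 t 5.97 F [ 3.1 -2.1 -0.8] err [ 0.1 -0.2  0.2]
```

View pics/p1.png

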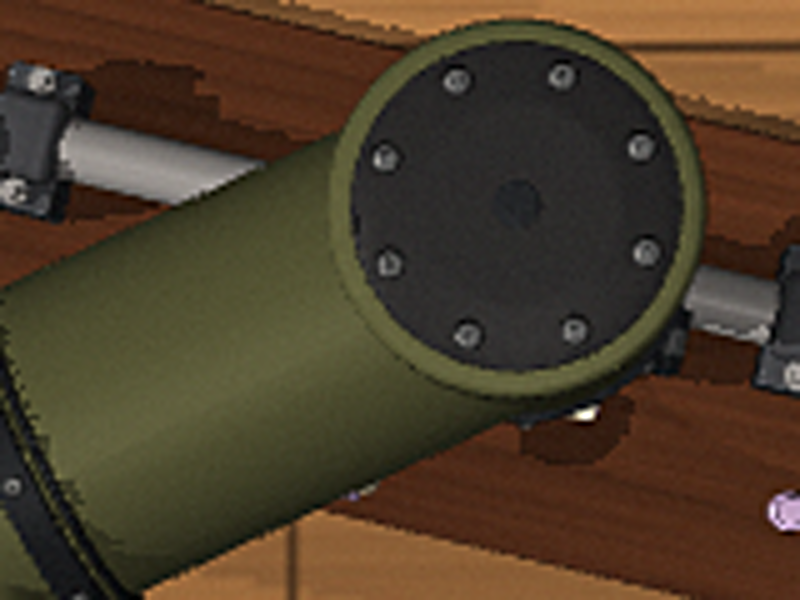

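The arm hides the turret from above, but contact came at gap ≈ 0 with 3.7 N, as predicted. Next I push through the first click.

Run:
```python
from h import *
for d in (85,80,75,70,66,63,60): go(d,0,v=25)
robot.pause(.4); print(robot.observe()["contact_force"].round(1))
crop("side","p2.png",(295,240),60,6)
```

```text
85 0 t 6.36 F [ 1.9 -3.  -0.5] err [ 0.  -0.1  0.1]
80 0 t 6.69 F [ 1.2 -1.5  0.3] err [-0.   0.1  0. ]
75 0 t 7.03 F [ 0.7 -0.7 -0. ] err [-0.1  0.2 -0.1]
70 0 t 7.36 F [1.1 0.1 0.4] err [-0.1  0.1 -0.2]
66 0 t 7.66 F [ 0.3  0.  -0.8] err [ 0.   0.  -0.1]
63 0 t 7.92 F [ 0.4 -0.2  0.1] err [0.1 0.  0. ]
60 0 t 8.18 F [ 0.2 -0.3  1. ] err [ 0.1 -0.   0. ]
[ 0.2 -0.3  0.4]
```

View pics/p2.png

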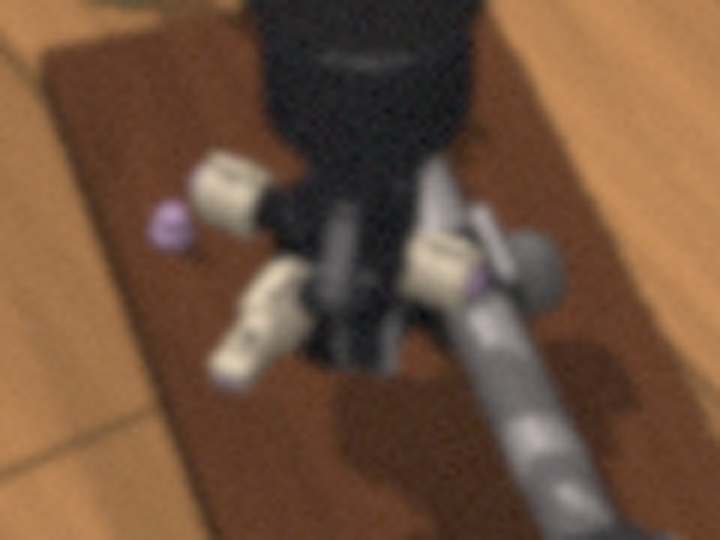

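Run:
```python
from h import *
w=px2w("side",272.5,257.5,105); d=Rb.T@(w[:2]-HUB); print(w, np.hypot(*d),np.degrees(np.arctan2(-d[1],-d[0])))
```

```text
[495.80042216  60.01562493 105.        ] 81.96821524005634 44.410689778280855
```

The turret sits at 44°, so the first click is done. Now the second.

Run:
```python
from h import *
for d in (50,45,40,35,30,25,21,18,15): go(d,0,v=25)
robot.pause(.4); print(robot.observe()["contact_force"].round(1))
go(18,3,v=25); go(30,8,v=40); go(30,8,230,v=100)
P,R=pose(30,8,250); robot.move_straight(P+[-60,-180,0],200,R)
print(robot.observe()["time"]); cv2.imwrite("pics/full3.png",robot.capture("top"))
crop("top","p3.png",(280,240),120,3.3)
```

```text
50 0 t 9.15 F [ 0.3 -0.1 -0.5] err [0.  0.  0.1]
45 0 t 9.48 F [-0.3 -0.   0.3] err [0.1 0.  0. ]
40 0 t 9.82 F [ 1.7 -1.5 -0.6] err [ 0.2 -0.2  0.1]
35 0 t 10.15 F [ 1.5 -1.6  0.1] err [ 0.1 -0.   0. ]
30 0 t 10.48 F [ 1.  -0.6 -0.3] err [-0.   0.1 -0. ]
25 0 t 10.82 F [-0.1 -0.1  0.6] err [-0.1  0.1 -0.1]
21 0 t 11.12 F [-0.7 -0.4 -0.6] err [ 0.   0.1 -0. ]
18 0 t 11.38 F [ 0.9 -0.1  0. ] err [ 0.  0. -0.]
15 0 t 11.63 F [ 0.6 -0.3  0.4] err [ 0.1 -0.   0. ]
[ 0.2 -0.1  0.6]
18 3 t 12.41 F [ 0.2  0.4 -0.7] err [ 0. -0. -0.]
30 8 t 12.97 F [0.3 1.  0.3] err [-0.   0.1 -0. ]
30 8 t 14.48 F [0.7 0.2 0.1] err [-0.   0.  -0.8]
15.5833
```

View pics/p3.png

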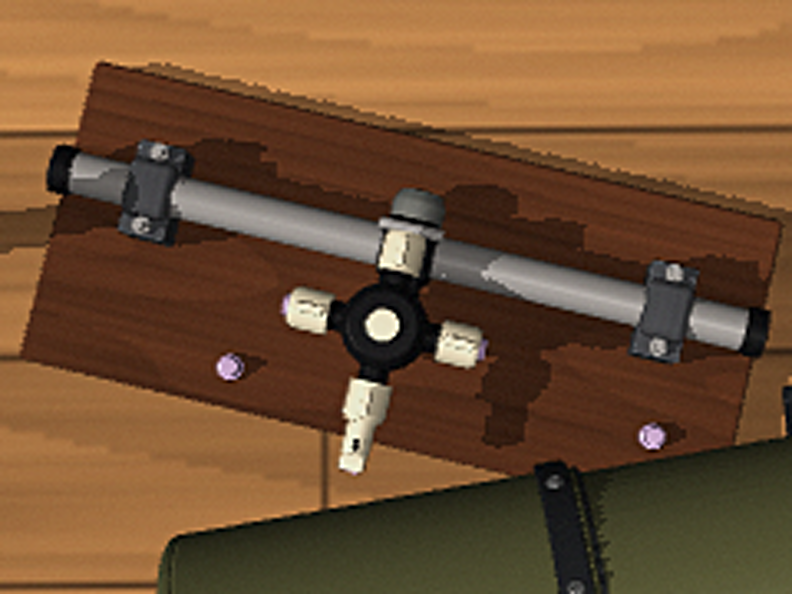

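The long nozzle now points straight away from the pipe, with its tip at crop (351,470). The board, both tips and the pipe are at the same pixels as before. I'll check the angle and hand in.

Run:
```python
from h import *
w=px2w("top",160+351/3.3,150+470/3.3,105); d=Rb.T@(w[:2]-HUB); a=np.degrees(np.arctan2(-d[1],-d[0])); print(w,np.hypot(*d),a)
if abs(a)<6: print(robot.hand_in())
```

```text
[481.11165247 124.26085717 105.        ] 87.9521042786061 -1.0611512673093317
the job is handed in; nothing more can be done
None
```

The long injector nozzle now points straight away from the boom pipe, and I handed the job in at about 15.6 s on the robot's clock. It started along the board's -y (turret angle about 90°). I turned it two clicks clockwise by pushing the side of its cap with the closed fingertips.

- **Force:** the highest force read after each small step was about 4 N, and it dropped to near zero after each click snapped in. I then backed the fingers off and lifted clear.
- **Final angle:** the top camera put the tip 88 mm from the turning axis at -1.1°, against a target of 89 mm and 0°. That is within measuring error and well inside the click.
- **Rest of the scene:** the board, pipe, clamps and both ceramic tips are at the same pixels as at the start. I did not look again at the measuring cylinder or the spare clamp; the robot's path did not come near the spare clamp, and it cleared the cylinder's height by about 40 mm.

No check failed or disagreed. The arm hid the turret from the top camera during the pushes, so I checked the first click with the side camera, which read 44° against 45°.

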